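# Hook the vent flap's ring eye with the pole and draw it shut

### The job

Take the hooked pole from its green mat, put its hook through the orange ring eye at the edge of the vent box's blue roof flap, and gently draw the flap down past its spring catch until it stays fully shut; the eye bends if pulled with more than about 20 N, and neither fingers nor arm may touch the flap. Then unhook the pole, lay it back flat on the mat with its handle wholly on it, and let go; leave all the other things where they stand.

Things in the scene. Friction and masses are not known exactly. Their poses are not given: they have to be found in the camera images.
- pole: Loose pole, about 0.22 kg, lying flat. Origin: centre of the underside of the black handle (x -60..60 mm, 26 wide in y, z 0..36, flat sides, orange band near the front end). A 12 mm aluminium shaft runs on along +x at z = 18 to x = 220; there an orange pin, 8 mm thick, bends off square along +y to y = 44, with a 12 mm ball at its end. It balances near x = 20
- hook (a point): Middle of the hook's pin: at (220, 22, 18) mm in the pole's frame. Axes as the pole's: x along the pole, y along the pin towards its ball end. The pole can turn a little in the fingers when the hook is loaded
- mat: Fixed flat green rest mat, 360 mm (x) by 160 mm (y), 4 mm thick; origin at the centre of its underside, on the bench. The pole starts on it, lying roughly along its x, hook end towards +x
- ventbox: Fixed white vent box, 220 mm (x) by 240 mm (y) by 180 mm tall, origin under it on the bench: front face (towards the robot) at x = -100 mm, back at x = +120 mm, +x away from the robot. Its roof opening in the front is covered by the flap; behind that stands a grey duct collar, 68 mm diameter, 30 mm high
- flap_hinge (a point): Middle of the flap's hinge line, fixed to the box: 30 mm behind the box's origin, 181 mm above the bench. Axes as the box's; the hinge line runs along y. The flap is blue, 130 mm from hinge to edge, 226 mm wide, 8 mm thick
- flap (a joint): Opening angle of the flap, rad: 0 shut (level, edge towards the robot), more as the edge rises; starts at 0.7 to 1.05. A stiff hinge holds it where it is left (about 1 N at the eye moves it). From about 0.12 down a spring catch adds up to 5 N; below about 0.04 the catch pulls it shut and keeps it (5 N reopens it). At 0 it rests firmly on the frame and the pull rises
- eye (a point): Centre of the orange ring eye on the flap's free edge, 148 mm from the hinge line and, flap shut, 4 mm above it. Hole 22 mm, axis along y (parallel to the hinge line), open from both sides; wire 6 mm; the ring sticks out 35 mm beyond the edge. Axes as the flap's (x towards the hinge). The pin has 7 mm of play round the hole's middle, so the flap lags behind the hook by that much
- tube_rack: Fixed white test tube rack, 240 x 100 mm, 106 mm tall with the tubes; origin under its centre. It and the mat stand left and right of the box, either way round
- amber_a: Loose amber bottle with black cap, 66 mm diameter, 150 mm tall; origin under its centre. Leave it alone
- amber_b: Loose amber bottle with blue cap, 66 mm diameter, 150 mm tall; origin under its centre. Leave it alone
- beaker: Loose glass beaker, 80 mm diameter, 100 mm tall; origin under its centre. Leave it alone
- jar: Loose white jar with blue cap, 70 mm diameter, 80 mm tall; origin under its centre. Leave it alone
- dish: Loose white ceramic dish, 90 mm diameter, 15 mm tall, on the bench before the box; origin under its centre. Leave it alone

How it is judged:
By the outcome, as a careful person would: the job done as asked, in the order asked, and still so for the second after the job is handed in, with the robot touching nothing.
It also fails if it takes over 56 s, if anything falls off the work surface, if the arm or the gripper's body presses on something with over 40 N, if the wrist force passes 120 N, or if a joint passes its speed limit or range.

### The arm

A 7-joint arm with a two-finger parallel gripper is mounted at the origin on the work surface. World frame = base frame: x ahead of the robot, y to its left, z up, the work surface at z = 0. Lengths are in m, angles in rad, forces in N, time in s.
With the tool pointing down it reaches from about 0.425 to 1.025 m from the base axis. Payload 9.4 kg.
Tool frame: the origin (TCP) lies where the fingers leave the gripper's body, on its centre line; the fingertips stand 84 mm ahead of it and the grasp point (between the pads) lies 65 mm ahead of it; z points along the fingers, y is the line along which they close (so a half turn about z gives the same grasp; the last joint's range is limited). The gripper opens to 93 mm and grips with 3 to 60 N. Pads are 15 mm wide; open, the fingers measure 128 mm over their backs; the gripper's body (75 mm by 188 mm) begins 65 mm behind the grasp point.
Start: joints at [1.247, 0.599, -0.003, 1.599, 0.002, 0.943, -0.08], TCP at [0.177, -0.703, 0.303] pointing down, gripper open.
Joint ranges: [-2.57, 2.57], [-0.35, 1.97], [-1.29, 1.29], [0.11, 2.56], [-1.05, 4.19], [0.11, 1.86], [-2.63, 2.63]. Speed limits (rad/s): [2.22, 2.22, 3.01, 3.01, 3.14, 3.14, 3.14].

### API

Orientations are given as a rotation vector (axis times angle).
In Python, from plant import bot, cams gives the robot as it stands.
- The arm moves only by the shell command python3 -m handwheel 'ROWS' [FORCE]. ROWS is text: rows parted by semicolons, each of 5 numbers parted by spaces: the shift along the world's x, y, z in m, then the turn about the world's z in rad, then the opening, from 0 (shut) to 1 (fully open). A call has 1 to 5 rows; each row is the pose to reach, as a shift and turn from the pose commanded when the call began; what a row does not reach only later rows make up. A row lasts 1/8 s, in which the tool goes at most 62.5 mm and 10.7 degrees, less where a joint would pass 70% of its speed; a pose out of reach is approached as far as the arm can. A call with a gripper value outside its range is refused whole. The fingers move at their own pace and stop on an object; FORCE is the grip in N (left out, the last holds). Time passes only in rows, so rows that repeat a pose let the fingers close. It gives the time, the measured TCP pose, the force, the opening and the grip force at its end, in the units of the state.
- bot.sense(): the state, without advancing time (a new reading comes with each control period).
- cams.get_image(name): name is "scene" or "top" or "wrist"; returns a dict with "color" (400x640x3 uint8, red, green, blue), "fx", "fy", "cx", "cy" (pixels), "world_to_cam" (4x4, takes a point from world to camera coordinates). Camera axes: x right, y down, z forward; pixel columns grow to the right and rows downward; lengths in m; the calibration is good to about 2 mm. A picture is of the moment at which its call begins. There is no depth.
- bot.job_done(): hands the job in; it is judged then, once.
The state is a dict: "t": time; "qpos": joint angles; "joint_velocities": joint speeds; "tau": joint torques, N m; "tcp_pos": TCP position; "ee_rot": TCP orientation; "wrist_force": force on the tool from outside, world axes, zero at the start; "torque": the same for the moment, N m; "finger_gap": opening from 0.0 (shut) to 1.0 (fully open); "finger_force": force on a finger pad.
Only numpy, scipy, OpenCV 4.12 (cv2) and the standard library are available. Lean on these libraries where they do the work, as an engineer would, in place of code of your own. Each camera call takes 0.05 s, during which the arm holds its last target. There are 200 camera calls.

## Working session

There is one attempt and no reset: what is moved stays moved. The work goes in short steps, Python scripts to look and compute and a shell command to move; the robot and the scene stay as the last step left them, time stands still between calls to the robot, and variables do not carry over. Pictures are saved under pics/ and viewed, at most 14 in all, crops included, and the job is handed in when it is done.

```bash
mkdir -p pics; ls; python3 - <<'E'
from plant import bot,cams
import cv2,numpy as np
s=bot.sense();print({k:np.round(v,3) for k,v in s.items()})
for n in("scene","top"):
    d=cams.get_image(n);cv2.imwrite(f"pics/{n}0.png",d["color"][:,:,::-1]);np.savez(f"{n}0.npz",**d)
    print(n,d["fx"],d["fy"],d["cx"],d["cy"],np.round(d["world_to_cam"],3).tolist())
E
```

```text
pics
{'t': np.float64(0.0), 'qpos': array([ 1.247,  0.6  , -0.003,  1.6  ,  0.002,  0.943, -0.08 ]), 'joint_velocities': array([ 0.001,  0.   ,  0.   , -0.001,  0.001,  0.002,  0.002]), 'tau': array([ 0.0000e+00, -7.6505e+01,  1.4970e+00, -2.5234e+01, -5.2000e-02,
        1.7000e-02,  0.0000e+00]), 'tcp_pos': array([ 0.177, -0.703,  0.302]), 'ee_rot': array([-3.116e+00, -3.870e-01,  1.000e-03]), 'wrist_force': array([ 1.131, -0.34 ,  0.391]), 'torque': array([-0.045,  0.007, -0.031]), 'finger_force': np.float64(0.0), 'finger_gap': np.float64(1.001)}
scene 439.29203051041094 439.29203051041094 321.1800944704009 201.63718461745594 [[-0.869, 0.494, 0.001, 0.484], [0.357, 0.63, -0.689, -0.124], [-0.341, -0.599, -0.724, 1.659], [0.0, 0.0, 0.0, 1.0]]
top 366.7177117041441 366.7177117041441 322.11379249982207 202.29402126396897 [[-0.014, -1.0, -0.004, 0.011], [-0.992, 0.014, -0.123, 0.588], [0.123, 0.002, -0.992, 1.295], [0.0, 0.0, 0.0, 1.0]]
```

View pics/scene0.png

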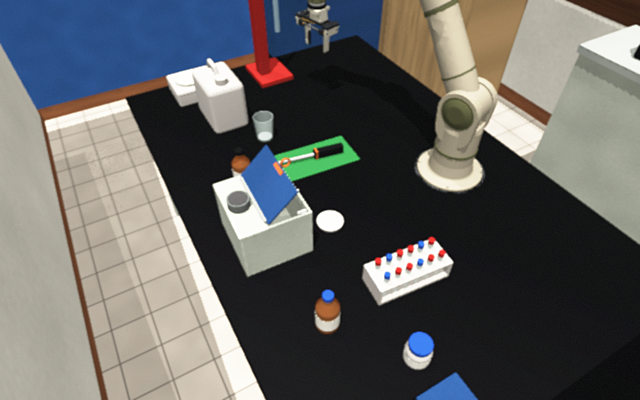

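View pics/top0.png

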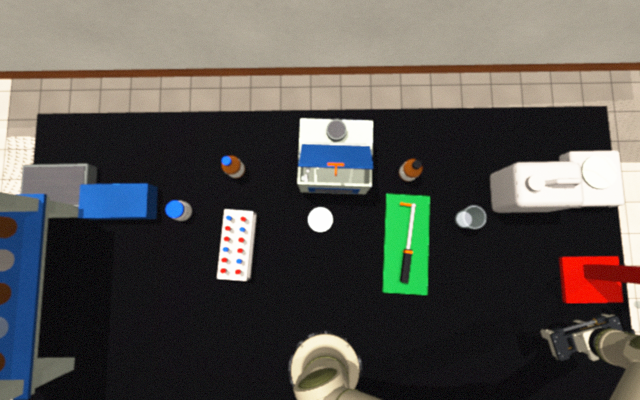

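```bash
cat > h.py <<'E'
import numpy as np,cv2
def ray(d,uv):
    M=np.array(d["world_to_cam"]);R,t=M[:3,:3],M[:3,3]
    v=R.T@np.array([(uv[0]-d["cx"])/d["fx"],(uv[1]-d["cy"])/d["fy"],1.]);return -R.T@t,v/np.linalg.norm(v)
def onz(d,uv,z):
    o,v=ray(d,uv);return o+v*(z-o[2])/v[2]
def proj(d,p):
    M=np.array(d["world_to_cam"]);c=M[:3,:3]@np.asarray(p)+M[:3,3];return np.array([d["fx"]*c[0]/c[2]+d["cx"],d["fy"]*c[1]/c[2]+d["cy"]])
def tri(d1,a,d2,b):
    o1,v1=ray(d1,a);o2,v2=ray(d2,b)
    s=np.linalg.lstsq(np.c_[v1,-v2],o2-o1,rcond=None)[0];p,q=o1+s[0]*v1,o2+s[1]*v2
    return (p+q)/2,np.linalg.norm(p-q)
def mask(d,lo,hi):return cv2.inRange(cv2.cvtColor(d["color"],cv2.COLOR_RGB2HSV),lo,hi)
def blobs(m,a=4):
    n,_,st,c=cv2.connectedComponentsWithStats(m);return [(st[i].tolist(),c[i].round(1).tolist()) for i in range(1,n) if st[i][4]>=a]
ORANGE=((5,150,120),(18,255,255));GREEN=((45,120,60),(80,255,255));BLUE=((100,150,40),(125,255,255))
E
python3 - <<'E'
from h import *
T=dict(np.load("top0.npz"));S=dict(np.load("scene0.npz"))
g=mask(T,*GREEN);c=max(cv2.findContours(g,0,1)[0],key=cv2.contourArea)
b=cv2.boxPoints(cv2.minAreaRect(c));print("mat",[onz(T,p,.004).round(4) for p in b])
print("mat c",np.mean([onz(T,p,.004) for p in b],0))
print("topO",blobs(mask(T,*ORANGE)));print("scO",blobs(mask(S,*ORANGE)))
# handle: dark in mat
x,y,w,h=cv2.boundingRect(c);m=np.zeros_like(g);m[y+3:y+h-3,x+3:x+w-3]=(T["color"][y+3:y+h-3,x+3:x+w-3].max(2)<70)*255
print("handle",blobs(m,10))
for bl in blobs(m,20):
    pass
pts=np.argwhere(m)[:,::-1].astype(np.float32);r=cv2.minAreaRect(pts);print(r,[onz(T,p,.03).round(4) for p in cv2.boxPoints(r)],onz(T,r[0],.03))
cv2.imwrite("pics/crop.png",np.vstack([cv2.resize(T["color"][110:300,290:440],None,fx=5.3,fy=5.3,interpolation=2)[:590,:,::-1]]))
im=cv2.resize(T["color"][110:210,290:440],None,fx=5,fy=5,interpolation=2);im2=cv2.resize(S["color"][130:290,200:360],(500,500),interpolation=2)
cv2.imwrite("pics/crop.png",im[:,:,::-1]);
E
```

```text
mat [array([ 0.2567, -0.2057,  0.004 ]), array([ 0.6253, -0.2292,  0.004 ]), array([ 0.6177, -0.4021,  0.004 ]), array([ 0.2497, -0.373 ,  0.004 ])]
mat c [ 0.43737724 -0.30248525  0.004     ]
topO [([222, 156, 17, 17, 156], [231.5, 165.4]), ([404, 159, 17, 18, 170], [410.7, 168.5]), ([328, 163, 16, 13, 61], [335.8, 165.9]), ([401, 203, 10, 3, 16], [405.2, 204.2]), ([404, 250, 8, 4, 28], [407.7, 251.4])]
scO [([226, 54, 30, 14, 224], [241.2, 60.9]), ([40, 77, 127, 43, 1236], [100.8, 98.6]), ([314, 148, 5, 11, 31], [316.1, 152.2]), ([232, 157, 17, 15, 176], [239.6, 163.3]), ([281, 158, 10, 9, 36], [285.2, 162.5]), ([274, 163, 9, 12, 38], [277.8, 168.2]), ([316, 300, 24, 21, 340], [327.0, 309.5])]
handle [([400, 254, 11, 29, 205], [405.2, 267.7])]
((398.93133544921875, 238.27505493164062), (88.48348999023438, 14.744952201843262), 78.07067108154297) [array([ 0.6075, -0.2179,  0.03  ]), array([ 0.6181, -0.271 ,  0.03  ]), array([ 0.3064, -0.3239,  0.03  ]), array([ 0.2965, -0.2723,  0.03  ])] [ 0.45487259 -0.27168421  0.03      ]
```

View pics/crop.png

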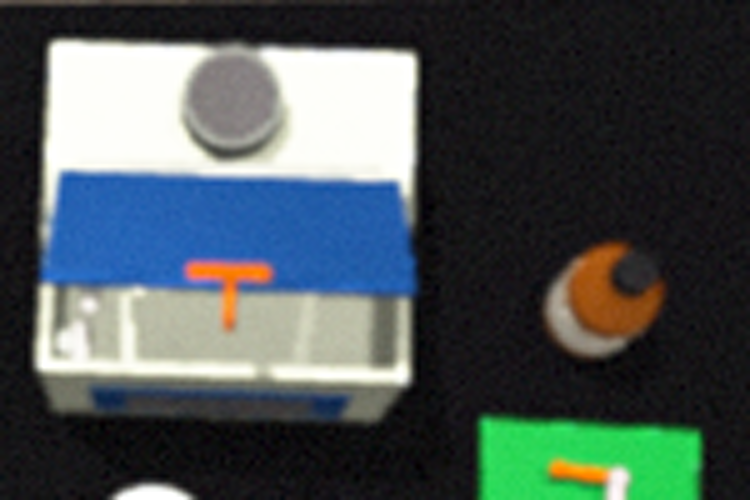

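```bash
python3 - <<'E'
from h import *
T=dict(np.load("top0.npz"));S=dict(np.load("scene0.npz"))
P=lambda u,v:((u-2)/5+290,(v-2)/5+110)
c=np.array([onz(T,P(*p),.18) for p in((48,40),(417,53),(38,370),(405,383))]);print("roof",c.round(4));C=c.mean(0)
yaw=np.arctan2(*( (c[0]-c[1]+c[2]-c[3])[[0,1]]*[-1,1]));yaw2=np.arctan2(*(c[0]-c[2]+c[1]-c[3])[[1,0]]);print("yaw",yaw,yaw2)
ex=np.array([np.cos(yaw),np.sin(yaw),0]);ey=np.array([-ex[1],ex[0],0])
O=C-ex*.01;O[2]=0;H=O+.03*ex;H[2]=.181;print("box",O,"hinge",H,"hinge pix",proj(T,H+.113*ey),proj(T,H-.113*ey),P(62,172),P(400,182))
# ring tip (165 mm from hinge) ray vs theta ; edge
from scipy.optimize import least_squares
def pt(th,r,h,y=0): return H+ex*(-r*np.cos(th)+h*np.sin(th))+np.array([0,0,1])*(r*np.sin(th)+h*np.cos(th))+ey*y
for nm,uv,r,h,y in(("tip",P(229,327),.165,.004,0),):
    for th in np.arange(.7,1.06,.05):print(nm,round(th,2),proj(T,pt(th,r,h)).round(1),uv,"eye scene",proj(S,pt(th,.148,.004)).round(1),pt(th,.148,.004).round(4))
print("plate", P(229,272), [ (round(t,2),proj(T,pt(t,.126,.008)).round(1)) for t in(.7,.8,.9,1.)])
# pole
hc=onz(T,(405.2,267.7),.036+.004-.006);bc=onz(T,(407.7,251.4),.038);pb=onz(T,P(553,467),.022);pe=onz(T,P(618,475),.022);print("handle",hc,"band",bc,"ball",pb,"pin/shaft",pe,"yaws",np.arctan2(*(pe-bc)[[1,0]]),np.arctan2(*(bc-hc)[[1,0]]))
for p in((413,215),(411,230),(409,243),(410,239)):pass
w=T["color"];g=mask(T,*GREEN)
for r in range(208,250,4):
    cols=[x for x in range(396,425) if w[r,x].min()>130];print(r,cols,onz(T,(np.mean(cols),r),.022).round(4) if cols else"")
for r in range(254,284,3):
    cols=[x for x in range(396,425) if w[r,x].max()<90];print(r,cols,onz(T,(np.mean(cols),r),.035).round(4) if cols else"")
E
```

```text
roof [[ 0.8563  0.0755  0.18  ]
 [ 0.8436 -0.1701  0.18  ]
 [ 0.6333  0.0833  0.18  ]
 [ 0.6213 -0.1555  0.18  ]]
yaw -0.050792084945589504 -0.050393318222572134
box [ 0.72862773 -0.04119546  0.        ] hinge [ 0.75858904 -0.04271857  0.181     ] hinge pix [300.95969428 144.32822438] [369.47490721 146.73996096] (302.0, 144.0) (369.6, 146.0)
tip 0.7 [335.  175.9] (335.4, 175.0) eye scene [287.2 163.7] [ 0.6481 -0.0371  0.2794]
tip 0.75 [335.1 173.7] (335.4, 175.0) eye scene [285.5 162.8] [ 0.6532 -0.0374  0.2848]
tip 0.8 [335.2 171.3] (335.4, 175.0) eye scene [283.7 162. ] [ 0.6585 -0.0376  0.29  ]
tip 0.85 [335.4 168.8] (335.4, 175.0) eye scene [281.8 161.2] [ 0.664  -0.0379  0.2948]
tip 0.9 [335.5 166.3] (335.4, 175.0) eye scene [279.8 160.6] [ 0.6698 -0.0382  0.2994]
tip 0.95 [335.6 163.6] (335.4, 175.0) eye scene [277.7 160.1] [ 0.6759 -0.0385  0.3037]
tip 1.0 [335.8 160.9] (335.4, 175.0) eye scene [275.5 159.7] [ 0.6821 -0.0388  0.3077]
tip 1.05 [335.9 158.2] (335.4, 175.0) eye scene [273.3 159.4] [ 0.6885 -0.0392  0.3114]
plate (335.4, 164.0) [(0.7, array([335.1, 166.8])), (0.8
[... 876 characters left out ...]
[403, 404, 405, 406, 407, 408, 409] [ 0.3985 -0.2937  0.035 ]
257 [403, 404, 405, 406, 407, 408, 409, 410] [ 0.3879 -0.295   0.035 ]
260 [403, 404, 405, 406, 407, 408, 409, 410] [ 0.3774 -0.2946  0.035 ]
263 [402, 403, 404, 405, 406, 407, 408, 409] [ 0.3669 -0.2906  0.035 ]
266 [402, 403, 404, 405, 406, 407, 408, 409] [ 0.3563 -0.2901  0.035 ]
269 [401, 402, 403, 404, 405, 406, 407, 408, 409] [ 0.3459 -0.2879  0.035 ]
272 [401, 402, 403, 404, 405, 406, 407, 408] [ 0.3354 -0.2857  0.035 ]
275 [401, 402, 403, 404, 405, 406, 407, 408] [ 0.3249 -0.2853  0.035 ]
278 [400, 401, 402, 403, 404, 405, 406, 407] [ 0.3145 -0.2813  0.035 ]
281 [401, 402, 403, 404, 405, 406, 407] [ 0.3041 -0.2827  0.035 ]
```

```bash
python3 -m handwheel '0.027 0.05 0 -0.08 1; 0.054 0.1 0 -0.16 1; 0.081 0.15 0 -0.24 1; 0.108 0.2 0 -0.32 1; 0.135 0.25 0 -0.427 1'; python3 -m handwheel '0.027 0.05 0 0 1; 0.054 0.1 -0.03 0 1; 0.081 0.145 -0.06 0 1; 0.088 0.155 -0.09 0 1; 0.088 0.155 -0.1 0 1'
python3 - <<'E'
from h import *
from plant import bot,cams
s=bot.sense();print(s["tcp_pos"],s["ee_rot"],s["qpos"].round(3),s["t"],s["wrist_force"])
d=cams.get_image("wrist");np.savez("w1.npz",**d);cv2.imwrite("pics/w1.png",d["color"][:,:,::-1])
print(d["fx"],np.round(d["world_to_cam"],3).tolist(),blobs(mask(d,*ORANGE)))
E
```

```text
t: 0.72
tcp_pos: [0.3128, -0.4513, 0.3026]
ee_rot: [-3.128, 0.288, 0.0]
wrist_force: [1.5, -0.4, -0.3]
finger_gap: 1.003
finger_force: 0.0
t: 1.35
tcp_pos: [0.4003, -0.2967, 0.2013]
ee_rot: [-3.128, 0.278, 0.004]
wrist_force: [0.0, -0.6, 0.9]
finger_gap: 0.996
finger_force: 0.0
[ 0.40026553 -0.29670342  0.20130199] [-3.12786878  0.27838695  0.00370618] [ 0.482  0.489  0.059  2.206 -0.064  0.45  -1.157] 1.35 [ 0.00130524 -0.63019942  0.86147757]
317.8838528952959 [[-0.175, -0.984, -0.002, -0.222], [-0.941, 0.167, 0.295, 0.42], [-0.29, 0.053, -0.956, 0.426], [0.0, 0.0, 0.0, 1.0]] [([310, 193, 33, 1, 33], [326.0, 193.0]), ([332, 203, 11, 1, 11], [337.0, 203.0])]
```

View pics/w1.png

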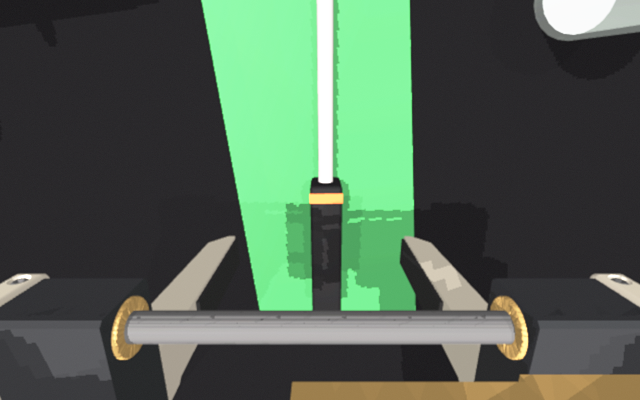

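```bash
python3 - <<'E'
from h import *
d=dict(np.load("w1.npz"))
f=onz(d,(326,191),.04);b=onz(d,(327,300),.04);print("front",f,"back",b,"band",onz(d,(326,198),.04),"gripline",onz(d,(327,241),.04))
a=onz(d,(325,20),.022);c=onz(d,(326,170),.022);print(a,c,np.arctan2(*(a-c)[[1,0]]),np.arctan2(*(f-b)[[1,0]]))
E
```

```text
front [ 0.4120436  -0.30427782  0.04      ] back [ 0.31307254 -0.28819431  0.04      ] band [ 0.40632522 -0.30329662  0.04      ] gripline [ 0.36927546 -0.2977844   0.04      ]
[ 0.53509399 -0.32499553  0.022     ] [ 0.42494125 -0.30683651  0.022     ] -0.16338360222173098 -0.16109895358685608
```

```bash
python3 -m handwheel '0 -0.0055 -0.04 0.015 1; 0 -0.0055 -0.08 0.015 1; 0 -0.0055 -0.11 0.015 1; 0 -0.0055 -0.11 0.015 1; 0 -0.0055 -0.11 0.015 0.2' 55; python3 -m handwheel '0 0 0 0 0; 0 0 0 0 0; 0 0 0 0 0;0 0 0 0 0'
```

```text
t: 2.02
tcp_pos: [0.4, -0.3046, 0.0939]
ee_rot: [3.13, -0.261, 0.001]
wrist_force: [0.8, 0.0, 0.4]
finger_gap: 0.937
finger_force: 0.0
t: 2.52
tcp_pos: [0.4002, -0.3035, 0.0929]
ee_rot: [3.131, -0.259, 0.0]
wrist_force: [0.8, -0.1, 0.9]
finger_gap: 0.513
finger_force: 0.0
```

```bash
python3 -m handwheel '0 0 0 0 0; 0 0 0 0 0; 0 0 0 0 0;0 0 0 0 0;0 0 0 0 0' 60;python3 -m handwheel '0 0 0.05 0 0; 0 0 0.1 0.04 0; 0 0 0.15 0.08 0;0 0.02 0.2 0.11 0; 0 0.03 0.24 0.11 0' 60
```

```text
t: 3.15
tcp_pos: [0.4001, -0.3034, 0.0927]
ee_rot: [-3.131, 0.259, 0.0]
wrist_force: [-0.6, 1.0, -0.5]
finger_gap: 0.275
finger_force: 59.9
t: 3.78
tcp_pos: [0.3997, -0.2727, 0.3346]
ee_rot: [3.14, -0.086, 0.001]
wrist_force: [1.0, -0.3, -2.4]
finger_gap: 0.268
finger_force: 59.9
```

```bash
python3 -m handwheel '0.02 0.045 0.01 0 0; 0.045 0.09 0.02 0 0; 0.07 0.125 0.02 0 0; 0.078 0.133 0.02 0 0; 0.078 0.133 0.02 0 0'
python3 - <<'E'
from h import *
from plant import bot,cams
s=bot.sense();print(s["tcp_pos"],s["ee_rot"],s["qpos"].round(3),s["t"],s["wrist_force"])
D={}
for n in("wrist","top","scene"):
    d=cams.get_image(n);np.savez(n[0]+"2.npz",**d);D[n]=d
    print(n,blobs(mask(d,*ORANGE)))
w=D["wrist"]["color"]
t=cv2.resize(D["top"]["color"][140:240,300:400],(390,390),interpolation=2);c=cv2.resize(D["scene"]["color"][120:220,240:340],(390,390),interpolation=2)
cv2.imwrite("pics/v2.png",np.hstack([t,c])[:,:,::-1]);cv2.imwrite("pics/w2.png",w[:,:,::-1])
E
```

```text
t: 4.4
tcp_pos: [0.478, -0.1404, 0.3523]
ee_rot: [3.14, -0.085, -0.002]
wrist_force: [-0.0, -0.5, -2.2]
finger_gap: 0.276
finger_force: 59.9
[ 0.47796529 -0.14043731  0.35231507] [ 3.14037004e+00 -8.51544152e-02 -1.60328033e-03] [ 0.182  0.267 -0.013  2.05   0.005  0.826 -1.459] 4.4 [-0.03198314 -0.4996561  -2.20671543]
wrist [([291, 259, 57, 17, 893], [319.0, 267.4])]
top [([222, 156, 17, 17, 152], [231.6, 165.4]), ([404, 159, 17, 18, 168], [410.7, 168.5]), ([328, 163, 16, 13, 61], [335.8, 165.9]), ([357, 168, 14, 4, 37], [363.2, 169.4])]
scene [([226, 54, 30, 14, 223], [241.4, 60.9]), ([40, 78, 127, 42, 1236], [100.9, 98.6]), ([317, 119, 3, 6, 12], [318.2, 121.0]), ([268, 143, 8, 9, 40], [271.6, 147.1]), ([232, 157, 17, 15, 178], [239.5, 163.4]), ([281, 158, 9, 9, 36], [284.9, 162.0]), ([274, 163, 9, 12, 38], [277.8, 168.2]), ([316, 300, 24, 20, 338], [326.9, 309.4])]
```

View pics/v2.png

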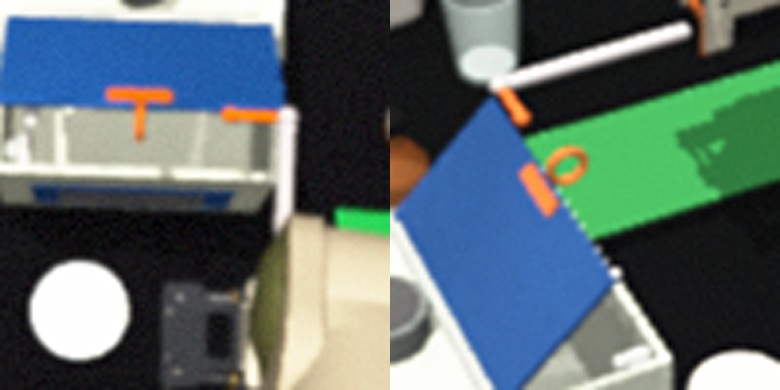

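View pics/w2.png

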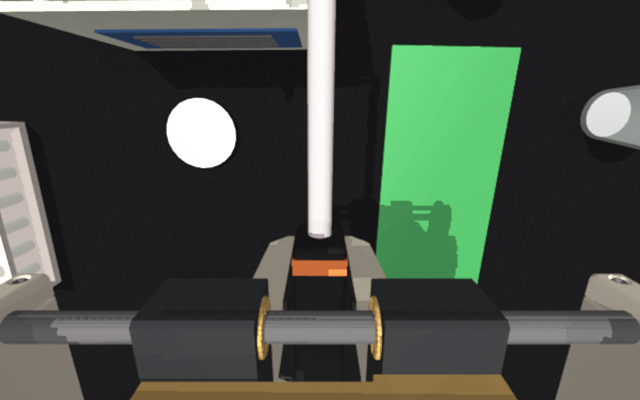

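```bash
python3 - <<'E'
from h import *
T=dict(np.load("t2.npz"));S=dict(np.load("s2.npz"))
o=lambda a,b:print(*tri(T,a,S,b))
m=mask(S,*ORANGE);n,l,st,c=cv2.connectedComponentsWithStats(m)
i=l[162,281:290].max();ys,xs=np.where(l==i);print("ring ell",cv2.fitEllipse(max(cv2.findContours((l==i).astype(np.uint8),0,1)[0],key=len)))
print("eye");o((335.5,171),(285.1,162));o((335.5,171),(284.9,161.9))
print("pin centroid");o((363.2,169.4),(271.6,147.1));print("shaft");o((373.2,169),(267.8,141.5));print('ball');o((358.2,169.3),(274.6,150.2))
tcp=np.array([.478,-.1404,.3523]);y=-.054
print("predicted hook",tcp+[.173*np.cos(y)-.022*np.sin(y),.173*np.sin(y)+.022*np.cos(y),-.070])
for t in(.7,.72,.74,.76,.78):
  H=np.array([.7586,-.0427,.181]);a=-.0505;e=H+(-.148*np.cos(t)+.004*np.sin(t))*np.array([np.cos(a),np.sin(a),0])+[0,0,.148*np.sin(t)+.004*np.cos(t)];print(t,e.round(4),proj(T,e),proj(S,e))
E
```

```text
ring ell ((284.9512634277344, 162.04119873046875), (7.367353439331055, 9.396987915039062), 44.318504333496094)
eye
[ 0.65210869 -0.03910024  0.2856132 ] 0.0026244100112011314
[ 0.652314   -0.039256    0.28588568] 0.0032340321970958062
pin centroid
[ 0.65616614 -0.12186561  0.28279523] 0.0021064818682817637
shaft
[ 0.65594253 -0.15110376  0.28371213] 0.00023093427041363633
ball
[ 0.65546954 -0.10615817  0.28241019] 0.000888035607745429
predicted hook [ 0.65193525 -0.12776953  0.2823    ]
0.7 [ 0.6481 -0.0371  0.2794] [335.02638447 172.3743403 ] [287.23691601 163.66776154]
0.72 [ 0.6501 -0.0372  0.2816] [335.07102462 171.57089279] [286.55627446 163.29848417]
0.74 [ 0.6521 -0.0373  0.2837] [335.11587105 170.75313055] [285.86005909 162.94306204]
0.76 [ 0.6542 -0.0374  0.2859] [335.16090122 169.92140989] [285.14849414 162.60172414]
0.78 [ 0.6563 -0.0375  0.2879] [335.20609226 169.07609984] [284.42181379 162.27469482]
```

```bash
python3 -m handwheel '-0.003 0.025 0.002 0 0; -0.003 0.045 0.002 0 0; -0.003 0.05 0.002 0 0; -0.003 0.05 0.002 0 0'
python3 - <<'E'
from h import *
from plant import bot,cams
D={}
for n in("top","scene"):
    d=cams.get_image(n);np.savez(n[0]+"3.npz",**d);D[n]=d
    print(n,[b for b in blobs(mask(d,*ORANGE)) if 260<b[1][0]<400])
t=cv2.resize(D["top"]["color"][150:190,320:360],(390,390),interpolation=2);c=cv2.resize(D["scene"]["color"][140:180,260:300],(390,390),interpolation=2)
cv2.imwrite("pics/v3.png",np.hstack([t,c])[:,:,::-1])
E
```

```text
t: 5.05
tcp_pos: [0.4749, -0.0914, 0.3547]
ee_rot: [3.14, -0.088, -0.0]
wrist_force: [0.1, 0.2, -2.1]
finger_gap: 0.277
finger_force: 59.9
top [([328, 163, 16, 12, 60], [335.8, 165.7]), ([341, 169, 13, 3, 35], [346.7, 170.1])]
scene [([325, 127, 4, 5, 12], [326.9, 128.7]), ([276, 151, 14, 16, 70], [282.2, 158.8]), ([274, 163, 9, 12, 38], [277.8, 168.2]), ([316, 300, 24, 21, 343], [326.9, 309.5])]
```

View pics/v3.png

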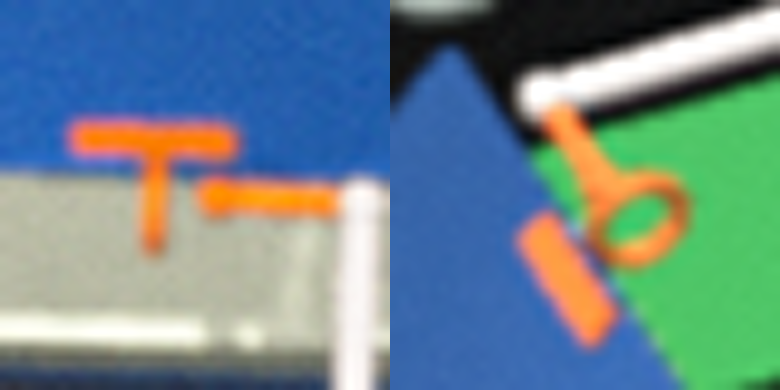

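```bash
python3 - <<'E'
from h import *
T=dict(np.load("t3.npz"));S=dict(np.load("s3.npz"))
P=lambda u,v:(320+u/9.75-.45,150+v/9.75-.45);Q=lambda u,v:(260+(u-390)/9.75-.45,140+v/9.75-.45)
for n,a,b in(("eye",P(153,213),Q(637,222)),("ball",P(215,197),Q(605,188)),("ball2",P(215,197),Q(602,184)),("shaft end",P(358,203),Q(540,95))):print(n,*tri(T,a,S,b))
# subpixel orange-weight centre of ring sidebar rows
h=cv2.cvtColor(T["color"],cv2.COLOR_RGB2HSV).astype(float)
print(T["color"][165:179,333:338,0].tolist())
print("TCP->",end="");tcp=np.array([.4749,-.0914,.3547]);y=-.056
for py in(.022,.044):print(tcp+[.173*np.cos(y)-py*np.sin(y),.173*np.sin(y)+py*np.cos(y),-.070])
E
```

```text
eye [ 0.65198676 -0.03885866  0.28431296] 0.00446939802598895
ball [ 0.65512545 -0.0570115   0.28546176] 0.0013870192934538731
ball2 [ 0.65530992 -0.05723627  0.28678292] 0.0024699304540973213
shaft end [ 0.65341521 -0.10123673  0.28784966] 0.004360074305459195
[[234, 236, 244, 247, 241], [129, 178, 230, 236, 181], [86, 153, 232, 237, 149], [134, 189, 246, 246, 179], [182, 225, 250, 249, 201], [193, 229, 248, 247, 200], [195, 229, 247, 243, 199], [193, 230, 247, 240, 196], [192, 225, 243, 234, 191], [191, 205, 225, 207, 182], [185, 196, 201, 181, 176], [179, 190, 187, 178, 178], [181, 186, 184, 185, 187], [183, 185, 183, 187, 180]]
TCP->[ 0.64886016 -0.07911742  0.2847    ]
[ 0.65009152 -0.05715191  0.2847    ]
```

```bash
python3 -m handwheel '-0.0035 0 0 0 0; -0.0035 0.008 0 0 0; -0.0035 0.016 0 0 0; -0.0035 0.022 0 0 0;-0.0035 0.022 0 0 0'; python3 -m handwheel '0 0.005 0 0 0; 0 0.010 0 0 0; 0 0.016 0 0 0; 0 0.018 0 0 0'
python3 - <<'E'
from h import *
from plant import bot,cams
D={}
for n in("top","scene"):
    d=cams.get_image(n);np.savez(n[0]+"4.npz",**d);D[n]=d
    print(n,[b for b in blobs(mask(d,*ORANGE)) if 260<b[1][0]<400])
t=cv2.resize(D["top"]["color"][150:190,320:360],(390,390),interpolation=2);c=cv2.resize(D["scene"]["color"][140:180,260:300],(390,390),interpolation=2)
cv2.imwrite("pics/v4.png",np.hstack([t,c])[:,:,::-1])
E
```

```text
t: 5.78
tcp_pos: [0.4717, -0.0678, 0.3547]
ee_rot: [-3.14, 0.085, -0.0]
wrist_force: [-0.4, -0.2, -2.3]
finger_gap: 0.274
finger_force: 59.9
t: 6.28
tcp_pos: [0.4716, -0.05, 0.3547]
ee_rot: [-3.14, 0.086, 0.0]
wrist_force: [0.6, -0.4, -2.1]
finger_gap: 0.275
finger_force: 59.9
top [([327, 163, 17, 12, 90], [334.6, 167.6])]
scene [([333, 134, 4, 6, 14], [335.0, 136.1]), ([281, 158, 10, 11, 59], [285.8, 163.0]), ([274, 163, 9, 12, 38], [277.8, 168.2]), ([316, 300, 24, 20, 339], [326.9, 309.4])]
```

View pics/v4.png

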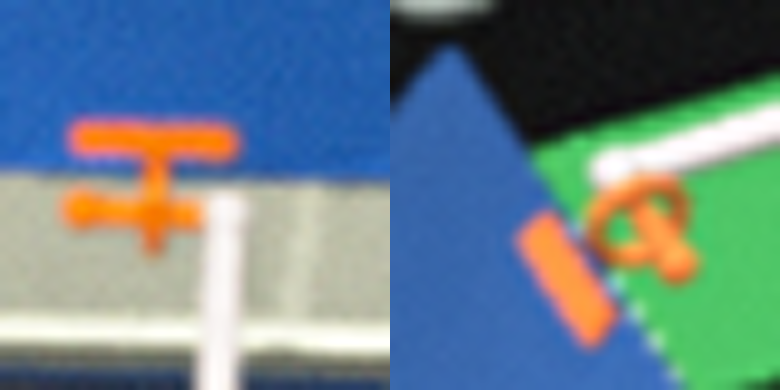

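```bash
python3 -m handwheel '-0.003 0 -0.004 0 0; -0.007 0 -0.009 0 0; -0.011 0.001 -0.013 0 0; -0.015 0.001 -0.018 0 0; -0.018 0.001 -0.022 0 0'; python3 -m handwheel '-0.005 0 -0.008 0 0; -0.008 0 -0.013 0 0; -0.01 0.001 -0.017 0 0; -0.011 0.001 -0.02 0 0; -0.011 0.001 -0.02 0 0'
python3 - <<'E'
from h import *
from plant import bot,cams
for n in("top","scene"):
    d=cams.get_image(n)
    print(n,[b for b in blobs(mask(d,*ORANGE)) if 260<b[1][0]<400])
E
```

```text
t: 7.0
tcp_pos: [0.4533, -0.0495, 0.3324]
ee_rot: [-3.14, 0.087, 0.0]
wrist_force: [1.5, 0.2, -2.0]
finger_gap: 0.278
finger_force: 59.9
t: 7.62
tcp_pos: [0.4423, -0.0485, 0.3125]
ee_rot: [3.14, -0.086, -0.001]
wrist_force: [0.4, 0.1, -2.5]
finger_gap: 0.275
finger_force: 59.9
top [([326, 173, 17, 14, 105], [333.6, 178.9])]
scene [([341, 142, 4, 6, 14], [342.9, 144.3]), ([290, 166, 11, 11, 59], [295.4, 170.6]), ([283, 168, 8, 12, 40], [286.5, 173.5]), ([316, 300, 24, 20, 338], [327.0, 309.4])]
```

```bash
python3 -m handwheel '-0.003 0 -0.007 0 0; -0.0055 0 -0.014 0 0; -0.0075 0 -0.0205 0 0; -0.0095 0 -0.028 0 0; -0.011 0.0005 -0.0355 0 0'; python3 -m handwheel '-0.001 0 -0.005 0 0; -0.0015 0 -0.01 0 0; -0.002 0 -0.015 0 0; -0.002 0 -0.015 0 0'
python3 - <<'E'
from h import *
from plant import bot,cams
print(bot.sense()["qpos"].round(3))
for n in("top","scene"):
    d=cams.get_image(n)
    print(n,[b for b in blobs(mask(d,*ORANGE)) if 260<b[1][0]<400])
E
```

```text
t: 8.35
tcp_pos: [0.4315, -0.0481, 0.2767]
ee_rot: [3.14, -0.087, -0.0]
wrist_force: [1.1, -0.5, -2.2]
finger_gap: 0.276
finger_force: 59.9
t: 8.85
tcp_pos: [0.4301, -0.0481, 0.2622]
ee_rot: [-3.14, 0.087, -0.002]
wrist_force: [2.0, -1.1, -0.2]
finger_gap: 0.276
finger_force: 60.0
[ 0.024  0.32  -0.057  2.284  0.035  0.537 -1.686]
top [([327, 179, 16, 4, 43], [334.7, 180.6]), ([325, 184, 14, 10, 63], [331.9, 189.2])]
scene [([344, 154, 4, 5, 12], [345.7, 155.6]), ([287, 176, 19, 11, 121], [296.8, 180.8]), ([316, 300, 24, 20, 338], [326.9, 309.4])]
```

```bash
python3 -m handwheel '0 0 -0.003 0 0; 0 0 -0.006 0 0; 0 0 -0.008 0 0; 0 0 -0.010 0 0; 0 0 -0.010 0 0'; python3 -m handwheel '0 0 -0.001 0 0; 0 0 -0.002 0 0; 0 0 -0.003 0 0; 0 0 -0.004 0 0; 0 0 -0.004 0 0'
python3 - <<'E'
from h import *
from plant import bot,cams
for n in("top","scene"):
    d=cams.get_image(n)
    print(n,[b for b in blobs(mask(d,*ORANGE)) if 260<b[1][0]<400])
E
```

```text
t: 9.57
tcp_pos: [0.4295, -0.048, 0.252]
ee_rot: [3.14, -0.087, -0.001]
wrist_force: [0.7, -0.2, 1.1]
finger_gap: 0.277
finger_force: 60.0
t: 10.2
tcp_pos: [0.4296, -0.048, 0.2481]
ee_rot: [-3.14, 0.087, 0.0]
wrist_force: [-0.1, -2.3, 1.7]
finger_gap: 0.277
finger_force: 60.0
top [([328, 179, 15, 4, 42], [334.9, 180.6]), ([325, 184, 14, 10, 64], [331.9, 189.1])]
scene [([344, 157, 4, 5, 13], [345.8, 158.5]), ([287, 176, 19, 11, 120], [296.8, 180.9]), ([316, 300, 24, 20, 335], [327.0, 309.3])]
```

```bash
python3 -m handwheel '0.001 0 -0.008 0 0; 0.0025 0 -0.017 0 0; 0.0045 0 -0.026 0 0; 0.0065 0 -0.034 0 0; 0.009 0 -0.042 0 0'; python3 -m handwheel '-0.001 0 0 0 0; -0.002 0 0 0 0;-0.003 0 0 0 0'
python3 - <<'E'
from h import *
from plant import bot,cams
D={}
for n in("top","scene"):
    d=cams.get_image(n);D[n]=d
    print(n,[b for b in blobs(mask(d,*ORANGE)) if 260<b[1][0]<400])
t=cv2.resize(D["top"]["color"][150:210,310:370],(390,390),interpolation=2);c=cv2.resize(D["scene"]["color"][140:210,270:340],(390,390),interpolation=2)
cv2.imwrite("pics/v5.png",np.hstack([t,c])[:,:,::-1])
E
```

```text
t: 10.92
tcp_pos: [0.4386, -0.0479, 0.2055]
ee_rot: [-3.14, 0.086, 0.001]
wrist_force: [-1.0, 0.5, 3.1]
finger_gap: 0.277
finger_force: 60.0
t: 11.3
tcp_pos: [0.4355, -0.048, 0.2063]
ee_rot: [-3.14, 0.087, 0.0]
wrist_force: [1.7, -0.5, -1.1]
finger_gap: 0.274
finger_force: 60.0
top [([327, 179, 16, 4, 42], [334.5, 180.6]), ([325, 184, 13, 10, 62], [331.7, 189.1])]
scene [([342, 167, 4, 4, 12], [343.7, 168.3]), ([287, 175, 19, 12, 120], [296.8, 180.8]), ([343, 177, 2, 3, 4], [343.5, 178.0]), ([316, 300, 24, 21, 341], [327.0, 309.5])]
```

View pics/v5.png

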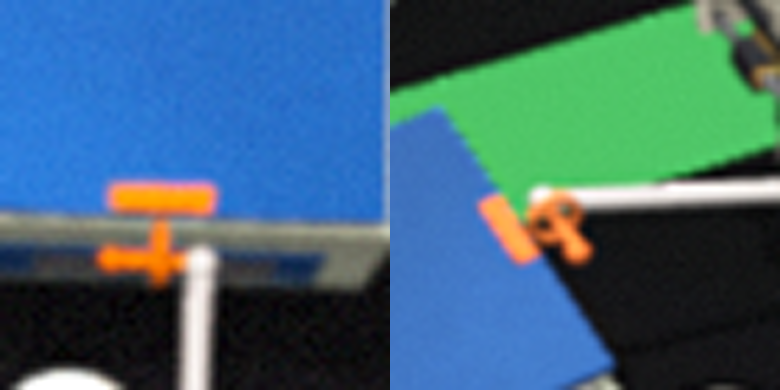

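```bash
python3 - <<'E'
from h import *
T=dict(np.load("t3.npz"));S=dict(np.load("s3.npz"))
print(tri(T,(334.2,188.2),S,(299.6,178.2)))
H=np.array([.7586,-.0427,.181]);a=-.0505
for t in(0,.03,.06,.1,.14,.2):
  f=lambda r,h:H+(-r*np.cos(t)+h*np.sin(t))*np.array([np.cos(a),np.sin(a),0])+[0,0,r*np.sin(t)+h*np.cos(t)];e=f(.148,.004);print(t,e.round(4),proj(T,e).round(1),proj(S,e).round(1),"plate",proj(T,f(.122,.01)).round(1),proj(S,f(.122,.01)).round(1))
E
```

```text
(array([ 0.61187884, -0.03598904,  0.20635567]), np.float64(0.0004967440479965322))
0 [ 0.6108 -0.0352  0.185 ] [333.7 189.7] [300.2 183.3] plate [334.1 181.4] [292.3 184.6]
0.03 [ 0.611  -0.0352  0.1894] [333.8 189.4] [300.1 182.3] plate [334.1 181.1] [292.1 183.7]
0.06 [ 0.6113 -0.0353  0.1939] [333.8 189.1] [299.9 181.3] plate [334.1 180.8] [291.9 182.9]
0.1 [ 0.6119 -0.0353  0.1998] [333.9 188.6] [299.7 179.9] plate [334.2 180.2] [291.6 181.8]
0.14 [ 0.6128 -0.0353  0.2056] [333.9 188. ] [299.4 178.6] plate [334.2 179.7] [291.2 180.8]
0.2 [ 0.6145 -0.0354  0.2143] [334. 187.] [298.7 176.7] plate [334.3 178.7] [290.6 179.2]
```

```bash
python3 -m handwheel '-0.001 0 -0.001 0 0; -0.002 0 -0.002 0 0; -0.003 0 -0.003 0 0'; python3 -m handwheel '-0.001 0 -0.001 0 0; -0.002 0 -0.002 0 0; -0.003 0 -0.003 0 0';python3 -m handwheel '-0.001 0 -0.001 0 0; -0.002 0 -0.002 0 0; -0.003 0 -0.003 0 0'
```

```text
t: 11.78
tcp_pos: [0.4351, -0.0479, 0.2039]
ee_rot: [-3.14, 0.087, -0.009]
wrist_force: [7.9, 0.2, 4.2]
finger_gap: 0.274
finger_force: 60.0
t: 12.15
tcp_pos: [0.434, -0.0478, 0.2013]
ee_rot: [-3.14, 0.087, -0.015]
wrist_force: [12.0, -0.1, 2.9]
finger_gap: 0.278
finger_force: 60.0
t: 12.52
tcp_pos: [0.4315, -0.0478, 0.1983]
ee_rot: [-3.14, 0.087, -0.017]
wrist_force: [14.1, -0.7, 3.2]
finger_gap: 0.275
finger_force: 60.0
```

```bash
cat > look.py <<'E'
from h import *
from plant import bot,cams
for n in("top","scene"):
    d=cams.get_image(n);np.savez(n[0]+"L.npz",**d)
    print(n,[b for b in blobs(mask(d,*ORANGE)) if 270<b[1][0]<400 and b[1][1]<250])
print(bot.sense()["wrist_force"].round(1))
E
python3 look.py
```

```text
top [([327, 180, 15, 4, 27], [336.1, 181.7]), ([325, 185, 13, 9, 62], [331.7, 190.2])]
scene [([343, 169, 4, 3, 7], [344.6, 169.9]), ([287, 177, 20, 11, 128], [297.6, 182.1]), ([343, 178, 3, 4, 6], [344.2, 179.7])]
[13.2 -0.4  1.8]
```

```bash
python3 -m handwheel '0.004 0 -0.006 0 0; 0.008 0 -0.013 0 0; 0.012 0 -0.020 0 0; 0.0165 0 -0.028 0 0; 0.021 0 -0.036 0 0';  python3 -m handwheel '-0.001 0 -0.001 0 0; -0.002 0 -0.002 0 0; -0.003 0 -0.003 0 0'; python3 look.py
```

```text
t: 13.25
tcp_pos: [0.4471, -0.0481, 0.1604]
ee_rot: [3.14, -0.087, -0.003]
wrist_force: [-1.8, -0.2, 1.5]
finger_gap: 0.276
finger_force: 60.0
t: 13.62
tcp_pos: [0.4456, -0.0479, 0.1586]
ee_rot: [-3.14, 0.086, -0.004]
wrist_force: [3.3, 1.1, 5.3]
finger_gap: 0.279
finger_force: 60.0
top [([327, 180, 15, 4, 20], [333.8, 182.4]), ([325, 185, 13, 10, 65], [331.7, 190.2])]
scene [([288, 178, 18, 14, 118], [297.3, 184.6]), ([338, 189, 3, 3, 5], [339.0, 190.0])]
[ 2.7 -0.6  4.5]
```

```bash
python3 -m handwheel '-0.001 0 -0.001 0 0; -0.002 0 -0.003 0 0; -0.003 0 -0.004 0 0';python3 -m handwheel '-0.001 0 -0.001 0 0; -0.002 0 -0.003 0 0; -0.002 0 -0.004 0 0'; python3 look.py; python3 - <<'E'
from h import *
T=dict(np.load("tL.npz"));S=dict(np.load("sL.npz"))
t=cv2.resize(T["color"][150:210,310:370],(390,390),interpolation=2);c=cv2.resize(S["color"][140:210,270:340],(390,390),interpolation=2)
cv2.imwrite("pics/v6.png",np.hstack([t,c])[:,:,::-1])
E
```

```text
t: 14.1
tcp_pos: [0.4455, -0.0478, 0.1552]
ee_rot: [-3.14, 0.087, -0.014]
wrist_force: [10.6, 0.6, 9.5]
finger_gap: 0.275
finger_force: 60.0
t: 14.48
tcp_pos: [0.4461, -0.0476, 0.1518]
ee_rot: [-3.139, 0.086, -0.023]
wrist_force: [15.2, 1.4, 11.8]
finger_gap: 0.275
finger_force: 60.0
top [([327, 180, 15, 4, 20], [333.8, 182.4]), ([325, 185, 13, 10, 63], [331.5, 190.2])]
scene [([288, 178, 19, 14, 123], [297.5, 184.6]), ([338, 188, 4, 5, 6], [339.2, 190.2])]
[15.3  0.8 11.2]
```

View pics/v6.png

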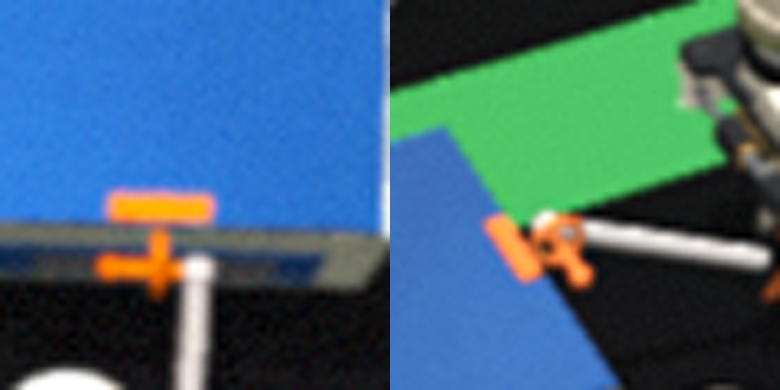

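```bash
python3 -m handwheel '0.003 0 0.002 0 0; 0.006 0 0.004 0 0; 0.007 0 0.005 0 0'; python3 look.py
```

```text
t: 14.95
tcp_pos: [0.446, -0.048, 0.1553]
ee_rot: [3.14, -0.086, -0.002]
wrist_force: [-0.1, 0.4, 1.1]
finger_gap: 0.273
finger_force: 60.0
top [([327, 180, 15, 4, 21], [333.6, 182.3]), ([325, 185, 13, 10, 66], [331.6, 190.2])]
scene [([288, 178, 18, 14, 120], [297.4, 184.6]), ([338, 187, 4, 5, 6], [339.7, 189.3])]
[1.8 0.5 2.4]
```

```bash
python3 -m handwheel '0 0 0.001 0 0; 0 0 0.003 0 0; 0 0 0.003 0 0';python3 -m handwheel '0 0 0.001 0 0; 0 0 0.003 0 0; 0 0 0.003 0 0';python3 -m handwheel '0 0 0.001 0 0; 0 0 0.002 0 0; 0 0 0.002 0 0'
```

```text
t: 15.42
tcp_pos: [0.4458, -0.0481, 0.158]
ee_rot: [3.14, -0.087, -0.003]
wrist_force: [0.4, 0.6, -1.7]
finger_gap: 0.275
finger_force: 60.0
t: 15.8
tcp_pos: [0.4466, -0.048, 0.1613]
ee_rot: [3.14, -0.087, 0.0]
wrist_force: [-0.4, -0.2, -2.1]
finger_gap: 0.275
finger_force: 60.0
t: 16.18
tcp_pos: [0.4466, -0.048, 0.1633]
ee_rot: [-3.14, 0.087, -0.0]
wrist_force: [0.0, 0.3, -1.2]
finger_gap: 0.276
finger_force: 60.0
```

```bash
python3 look.py; python3 -m handwheel '0 -0.004 0 0 0; 0 -0.009 0 0 0; 0 -0.013 0 0 0;0 -0.016 0 0 0';python3 -m handwheel '0 -0.003 0 0 0; 0 -0.006 0 0 0; 0 -0.008 0 0 0'; python3 look.py
```

```text
top [([327, 181, 15, 3, 17], [334.8, 182.8]), ([324, 185, 14, 10, 62], [331.7, 189.9])]
scene [([288, 179, 18, 11, 120], [297.2, 184.1]), ([338, 185, 4, 6, 8], [339.5, 187.8])]
[-0.5  0.3 -2.5]
t: 16.77
tcp_pos: [0.4466, -0.0645, 0.1632]
ee_rot: [3.14, -0.087, -0.0]
wrist_force: [-0.3, 0.0, -3.1]
finger_gap: 0.275
finger_force: 60.0
t: 17.15
tcp_pos: [0.4466, -0.0722, 0.1632]
ee_rot: [3.14, -0.087, -0.0]
wrist_force: [0.3, -0.7, -2.5]
finger_gap: 0.272
finger_force: 60.0
top [([327, 181, 15, 3, 17], [334.8, 182.8]), ([332, 185, 14, 10, 61], [337.2, 189.9])]
scene [([288, 176, 17, 14, 129], [296.7, 182.7]), ([334, 183, 3, 3, 6], [335.2, 184.0])]
[ 1.1  0.  -1.9]
```

```bash
python3 -m handwheel '0 -0.004 0 0 0; 0 -0.010 0 0 0; 0 -0.02 0 0 0;0 -0.03 0 0 0; 0 -0.045 0 0 0'; python3 look.py;  python3 - <<'E'
from h import *
T=dict(np.load("tL.npz"));S=dict(np.load("sL.npz"))
t=cv2.resize(T["color"][150:250,300:400],(390,390),interpolation=2);c=cv2.resize(S["color"][130:210,260:340],(390,390),interpolation=2)
cv2.imwrite("pics/v7.png",np.hstack([t,c])[:,:,::-1])
E
```

```text
t: 17.88
tcp_pos: [0.4466, -0.1179, 0.1632]
ee_rot: [3.14, -0.086, -0.0]
wrist_force: [0.4, 0.2, -0.9]
finger_gap: 0.276
finger_force: 60.0
top [([327, 181, 15, 3, 17], [334.8, 182.8]), ([333, 185, 3, 10, 27], [334.0, 189.7]), ([346, 188, 14, 4, 44], [352.1, 189.8])]
scene [([287, 167, 7, 8, 23], [290.5, 170.3]), ([327, 172, 4, 6, 7], [328.4, 174.7]), ([288, 178, 17, 12, 107], [296.4, 183.3])]
[ 0.2 -0.4 -2.7]
```

View pics/v7.png

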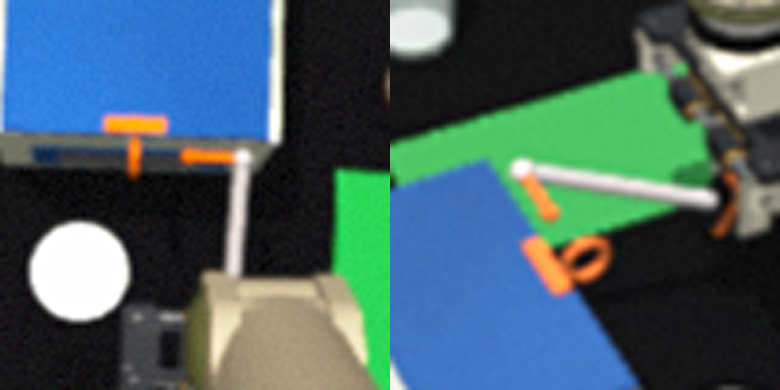

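```bash
python3 -m handwheel '0 -0.02 0.04 0 0; -0.01 -0.06 0.06 -0.02 0; -0.02 -0.11 0.06 -0.04 0; -0.035 -0.155 0.06 -0.06 0; -0.041 -0.187 0.06 -0.07 0'; python3 -m handwheel '0 0 0 0 0; 0 0 -0.02 0 0; 0 0 -0.03 0 0; 0 0 -0.03 0 0'
python3 - <<'E'
from h import *
from plant import bot,cams
d=cams.get_image("wrist");np.savez("wL.npz",**d);t=cams.get_image("top");s=cams.get_image("scene")
i=np.hstack([cv2.resize(s["color"][100:220,240:400],(400,300)),cv2.resize(t["color"][150:310,320:480],(300,300))]);cv2.imwrite("pics/v8.png",i[:,:,::-1])
E
```

```text
t: 18.6
tcp_pos: [0.4043, -0.3061, 0.2233]
ee_rot: [3.135, -0.201, -0.001]
wrist_force: [0.6, 1.1, -2.5]
finger_gap: 0.274
finger_force: 60.0
t: 19.1
tcp_pos: [0.4056, -0.3031, 0.1926]
ee_rot: [-3.134, 0.195, 0.003]
wrist_force: [-0.4, -0.0, -1.8]
finger_gap: 0.276
finger_force: 60.0
```

View pics/v8.png

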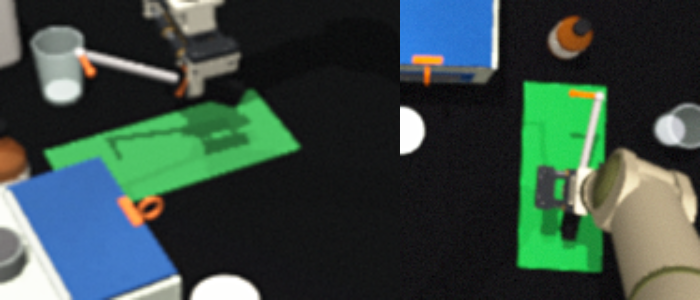

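```bash
python3 -m handwheel '0 0 -0.015 0 0; 0 0 -0.030 0 0; 0 0 -0.040 0 0; 0 0 -0.048 0 0; 0 0 -0.056 0 0';python3 -m handwheel '0 0 -0.008 0 0; 0 0 -0.016 0 0; 0 0 -0.024 0 0; 0 0 -0.030 0 0; 0 0 -0.034 0 0'; python3 look.py
```

```text
t: 19.88
tcp_pos: [0.4067, -0.3043, 0.137]
ee_rot: [3.135, -0.196, 0.003]
wrist_force: [7.3, 1.8, 16.7]
finger_gap: 0.278
finger_force: 60.0
t: 20.5
tcp_pos: [0.4085, -0.305, 0.104]
ee_rot: [3.133, -0.195, 0.009]
wrist_force: [6.2, -0.7, 9.4]
finger_gap: 0.275
finger_force: 60.0
top [([327, 181, 15, 3, 17], [334.8, 182.8]), ([333, 185, 3, 10, 27], [334.0, 189.7])]
scene [([310, 146, 4, 6, 10], [312.0, 148.1]), ([312, 153, 2, 4, 4], [312.2, 154.5]), ([269, 159, 4, 5, 12], [270.2, 161.2]), ([288, 178, 17, 12, 108], [296.5, 183.3])]
[4.  0.2 5.6]
```

```bash
python3 -m handwheel '0 0 -0.003 0 0; 0 0 -0.006 0 0; 0 0 -0.009 0 0; 0 0 -0.011 0 0; 0 0 -0.011 0 0'; python3 -m handwheel '0 0 0 0 0; 0 0 0 0 0; 0 0 0 0 0' 10
```

```text
t: 21.22
tcp_pos: [0.4079, -0.3048, 0.0928]
ee_rot: [3.134, -0.195, 0.007]
wrist_force: [4.6, -0.9, 6.8]
finger_gap: 0.277
finger_force: 60.0
t: 21.6
tcp_pos: [0.4055, -0.3041, 0.0921]
ee_rot: [-3.135, 0.197, 0.0]
wrist_force: [-0.1, -0.3, -0.2]
finger_gap: 0.282
finger_force: 10.0
```

```bash
python3 -m handwheel '0 0 0 0 0.6; 0 0 0 0 0.6; 0 0 0 0 0.6; 0 0 0 0 0.6;0 0 0 0 0.6'; python3 -m handwheel '0 0 0.02 0 0.7; 0 0 0.06 0 0.8; 0 0 0.12 0 0.8; 0 0 0.18 0 0.8;0 0 0.22 0 0.8';python3 -m handwheel '0.02 -0.05 0.03 0 1; 0.02 -0.11 0.05 0 1; 0.02 -0.17 0.05 0 1; 0.02 -0.23 0.05 0 1;0.02 -0.28 0.05 0 1'
python3 - <<'E'
from h import *
from plant import bot,cams
t=cams.get_image("top");s=cams.get_image("scene");np.savez("tL.npz",**t)
i=np.hstack([cv2.resize(s["color"][100:250,200:400],(400,300),interpolation=2),cv2.resize(t["color"][110:310,280:480],(400,400),interpolation=2)[:300]*0+cv2.resize(t["color"][150:300,280:480],(400,300),interpolation=2)]);cv2.imwrite("pics/v9.png",i[:,:,::-1])
print("scene",[b for b in blobs(mask(s,*ORANGE)) if 260<b[1][0]<400]);print("top",[b for b in blobs(mask(t,*ORANGE)) if 220<b[1][0]<460])
w=t["color"]
for r in range(204,290,6):
    a=[x for x in range(390,426) if w[r,x].min()>130];k=[x for x in range(390,426) if w[r,x].max()<90]
    print(r,a and onz(t,(np.mean(a),r),.022).round(4),k and onz(t,(np.mean(k),r),.035).round(4),len(k))
print(bot.sense()["t"])
E
```

```text
t: 22.22
tcp_pos: [0.4056, -0.304, 0.0922]
ee_rot: [-3.135, 0.197, 0.0]
wrist_force: [-0.7, -0.5, 0.4]
finger_gap: 0.599
finger_force: 0.0
t: 22.85
tcp_pos: [0.4056, -0.3041, 0.3151]
ee_rot: [3.134, -0.197, 0.004]
wrist_force: [0.3, -0.0, -0.5]
finger_gap: 0.803
finger_force: 0.0
t: 23.48
tcp_pos: [0.4249, -0.5862, 0.362]
ee_rot: [3.135, -0.198, -0.001]
wrist_force: [0.4, 0.0, 0.1]
finger_gap: 0.998
finger_force: 0.0
scene [([310, 149, 5, 11, 29], [312.7, 153.0]), ([288, 178, 17, 12, 108], [296.5, 183.3]), ([316, 300, 24, 20, 334], [327.0, 309.3])]
top [([222, 156, 18, 18, 162], [231.7, 165.5]), ([404, 159, 18, 18, 176], [410.9, 168.6]), ([327, 181, 15, 3, 17], [334.8, 182.8]), ([333, 185, 3, 10, 27], [334.0, 189.7]), ([399, 200, 11, 3, 14], [403.9, 200.9]), ([404, 246, 9, 5, 27], [407.9, 247.5])]
204 [ 0.5795 -0.3243  0.022 ] [] 0
210 [ 0.5574 -0.3215  0.022 ] [] 0
216 [ 0.5354 -0.3187  0.022 ] [] 0
222 [ 0.5135 -0.3159  0.022 ] [] 0
228 [ 0.4917 -0.3132  0.022 ] [] 0
234 [ 0.47   -0.3104  0.022 ] [] 0
240 [ 0.4484 -0.3077  0.022 ] [] 0
246 [] [] 0
252 [] [ 0.4055 -0.2993  0.035 ] 8
258 [] [ 0.3844 -0.2949  0.035 ] 8
264 [] [ 0.3633 -0.294   0.035 ] 8
270 [] [ 0.3423 -0.2913  0.035 ] 9
276 [] [ 0.3214 -0.2887  0.035 ] 8
282 [] [] 0
288 [] [] 0
23.575
```

View pics/v9.png

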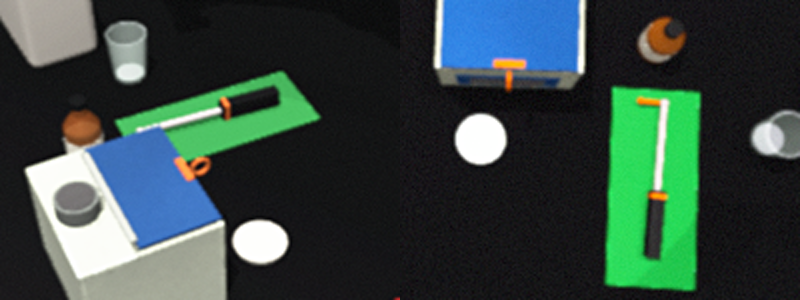

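The final picture shows the pole flat on the mat with its handle wholly on it (handle at about px 655,225 in the right half). The flap is level and shut, and the dish and bottles are where they were.

```bash
python3 -c "
from plant import bot
print(bot.job_done())"
```

```text
the job is handed in; nothing more can be done
None
```

The flap looks fully shut in the camera images, the pole lies flat on the mat with its handle wholly on it, and I handed the job in at about 24 s; the one doubt is the eye, since the pull briefly reached about 20 N (its bending limit) as the flap met the frame, though the ring showed no visible bend afterwards.

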